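# Turn a bench winch back and lock its drum ready for a new rope

### The arm

A 6-joint arm with a two-finger parallel gripper is mounted at the origin on a cart in front of the work surface, level with it; the furniture and walls round the work are solid. World frame = base frame: x ahead of the robot, y to its left, z up, the work surface at z = 0. Lengths are in m, angles in rad, forces in N, time in s.
With the tool pointing down it reaches from about 0.2 to 0.875 m from the base axis. Payload 3.4 kg.
Tool frame: the origin (TCP) lies midway between the tips of the shut fingers; the grasp point (between the pads) lies 19 mm behind it; z points along the fingers, x is the direction in which the jaws open and shut, and the axes are right-handed (so a half turn about z gives the same grasp; the last joint's range is limited). The gripper opens to 94 mm and grips with 3 to 60 N. Pads are 16 mm wide; open, the fingers measure 119 mm over their backs; the gripper's body (75 mm by 177 mm) begins 78 mm behind the grasp point.
Start: joints at [1.042, 0.276, 1.505, -0, 1.361, -0.121], TCP at [0.228, 0.528, 0.205] pointing down, gripper open.
Joint ranges: [-2.89, 2.89], [-0.75, 2.08], [0.22, 2.7], [-1.18, 4.32], [0.11, 2.71], [-2.7, 2.7]. Speed limits (rad/s): [2.57, 2.57, 3.14, 3.14, 3.14, 3.14].

### API

Orientations are given as a 3x3 rotation matrix whose columns are the frame's x, y, z axes.
In Python, from station import * gives the robot as it stands.
- The arm moves only by the shell command python3 -m pendant 'ROWS' [FORCE]. ROWS is JSON, a list of rows, each a list of 7 numbers: the turn, a rotation vector about the tool's x, y, z in rad, then the shift along the tool's x, y, z in mm, then the closure, from -1 (fully open) to 1 (shut). In form: [[rx, ry, rz, dx, dy, dz, hand], ...]. A call has 1 to 8 rows; each row is the pose to reach, as a shift and turn from the pose measured when the call began, along the tool's axes at that moment; what a row does not reach only later rows make up. A row lasts 1/12 s, in which the tool goes at most 41.7 mm and 7.16 degrees, less where a joint would pass 70% of its speed; a pose out of reach is approached as far as the arm can. A call with a gripper value outside its range is refused whole. The fingers move at their own pace and stop on an object; FORCE is the grip in N (left out, the last holds). Time passes only in rows, so rows that repeat a pose let the fingers close. It gives the time, the measured TCP pose, the force and the opening at its end, in the units of the state.
- sense(): the state, without advancing time (a new reading comes with each control period).
- capture(name): name is "side" or "top"; returns the picture (420x560x3 uint8, red, green, blue); there is no depth.
- camera_model(name): a dict with "K" (3x3 intrinsics, pixels), "distortion" ([k1, k2, p1, p2, k3] as OpenCV has them; the pictures are not rectified), "pose" (4x4, takes a point from camera to world coordinates). Camera axes: x right, y down, z forward; pixel columns grow to the right and rows downward; lengths in m; the calibration is good to about 2 mm. A picture is of the moment at which its call begins. camera_model takes no time and is no camera call.
- job_done(): hands the job in, once; it reports no verdict.
The state is a dict: "time_s": time; "q": joint angles; "joint_vel": joint speeds; "effort": joint torques, N m; "position": TCP position; "eef_rot": TCP orientation; "ft_force": force on the tool from outside, world axes, zero at the start; "ft_torque": the same for the moment, N m; "grip_width": finger opening in m.
Only numpy, scipy, OpenCV 4.12 (cv2) and the standard library are available. Lean on these libraries where they do the work, as an engineer would, in place of code of your own. Each camera call takes 0.05 s, during which the arm holds its last target. There are 200 camera calls.

### The job

The bare hand winch needs its drum turned back so that the rope clamp on the barrel comes uppermost for a new rope: throw the pawl over onto its back rest and turn the crank back over the top, away from you, until the clamp is half a tooth short of uppermost. Then lower the pawl into the teeth and ease the crank on back until a tooth is felt to bear firmly on the pawl, about 10 N more at the handle than the drag, and keep that up for a moment without ramming or forcing the ratchet. Leave the winch locked with the clamp on top, and do not disturb the grease tin, the brush or the small spanner.

Things in the scene. Friction and masses are not known exactly. Their poses are not given: they have to be found in the camera images.
- winch: Grey hand winch fixed to the bench, 205 x 185 mm base plate; origin under it on the bench, directly below the drum axle; x away from the robot, y along the axle, z up. Axle level along y, 105 mm up. Crank on the -y side, ratchet wheel (9 teeth, 92 mm across) and pawl on the +y side. Turned back = top of drum moves to +x. A friction brake holds the drum where it is left (about 4 N at the handle).
- drum: Steel drum with its toothed wheel and crank, turning about the axle. Origin on the axle, 105 mm above the winch's origin; its y lies along the axle, its z points to the rope clamp. The wheel's teeth are 40 degrees apart, 10 mm deep, with steep faces that the pawl stops when the drum turns back and long backs that it slides over. Where the teeth stand is not measured; they must be felt.
- pawl: Steel pawl on a post behind the toothed wheel, free on its hinge (no spring, 0.14 kg). Origin on the hinge, 162 mm above the bench, 61 to 79 mm to +x and 68 mm to +y of the winch's origin; hinge along y. It swings 143 degrees from the teeth, nose to -x, up over the top to +x, where it lies 46 degrees past upright on its rest and stays. Its frame is the winch's when it is seated.
- pawl_pin (a point): Round lift pin of the pawl, 12 mm thick, level along the winch's y, standing out 48 mm to +y from the pawl; this point is midway, 26 mm clear of the wheel, 11 mm of the hinge bolt's head. From the hinge it lies 36 mm to -x and 4.5 mm below it when the pawl is fully down in a tooth, up to 6 mm higher on a tooth's back, and 26 mm to +x, 25 mm above the hinge when thrown onto the rest.
- handle (a point): Grip point on the black crank handle (27 mm thick, 95 mm long, level along the winch's y, spinning freely on its pin), 58 mm out from the crank arm and 142 mm to -y of the winch's origin. It goes round the axle at 110 mm radius, 25 degrees further back (toward +x) than the rope clamp. A firm pull on the seated tooth is 8 to 12 N at the handle on top of the drag; 14 N overloads the pawl.
- rope_clamp (a point): Rope clamp, a dark 30 x 52 mm saddle plate with two bolts on the drum's barrel between the flanges; the point is 38 mm from the axle. At the start it faces the robot side (63 to 100 degrees short of uppermost). Some tooth lands on the pawl with the clamp within 14 degrees of uppermost; to catch that one, lower the pawl while the clamp is 15 to 25 degrees short (to -x) of uppermost, 20 is best.
- grease_tin: Small round grease tin with a green lid, 63 mm across, 31 mm high, standing on the bench to the right of the winch; bystander, origin under its centre.
- grease_brush: Paint brush, 190 mm long, lying flat on the bench right of the winch; bystander, origin under its centre.
- spanner: Small steel spanner, 212 mm long, lying flat on the bench left of the winch; bystander, origin under its centre.

How it is judged:
On the way, in this order (a step that is already met when the one before it is completed fails the run):
1. the pawl is thrown over past the top onto its back rest (x of pawl_pin in the frame of winch above 0.082 m), for 0.2 s.
2. with the pawl still thrown off, the drum is turned back until the rope clamp is within 35 degrees of uppermost (z of rope_clamp in the frame of winch above 0.136 m and x of pawl_pin in the frame of winch above 0.082 m), for 0.2 s.
3. the pawl is down in the root of a tooth, the clamp is within about 18 degrees of uppermost and a tooth bears on the pawl with 20 N or more (about 7 N at the handle beyond the drag) (contact force between pawl and drum above 20 N and z of pawl_pin in the frame of winch below 0.16 m and z of rope_clamp in the frame of winch above 0.136 m and x of rope_clamp in the frame of winch between -0.012 and 0.012 m), for 0.3 s.
At the end, for the whole second after the job is handed in: The rope clamp is uppermost to within about 18 degrees, the pawl lies fully down in the root of a tooth (its pin no more than 2.5 mm above its seated height), drum and pawl are still (z of pawl_pin in the frame of winch below 0.16 m and z of rope_clamp in the frame of winch above 0.136 m and x of rope_clamp in the frame of winch between -0.012 and 0.012 m and angular speed of each of drum, pawl below 0.05 rad/s); the robot touches nothing.
It fails at once if the ratchet is rammed or forced: more than 40 N between pawl and toothed wheel (about 14 N at the handle beyond the drag) (contact force between pawl and drum above 40 N).
It fails at once if the grease tin, the brush or the small spanner is moved by more than 20 mm (distance of any of grease_tin, grease_brush, spanner from where it was at the start of the episode above 0.02 m).
It also fails if it takes over 72 s, if anything falls off the work surface, if the arm or the gripper's body presses on something with over 40 N, if the wrist force passes 120 N, or if a joint passes its speed limit or range.

## Working session

There is one attempt and no reset: what is moved stays moved. The work goes in short steps, Python scripts to look and compute and a shell command to move; the robot and the scene stay as the last step left them, time stands still between calls to the robot, and variables do not carry over. Pictures are saved under pics/ and viewed, on a budget of 10 in all, crops included, one or two more only if the job needs it, and the job is handed in when it is done.

```bash
mkdir -p pics; ls
python3 - <<'E'
from station import *
import cv2,numpy as np
s=sense(); print(s['time_s'],s['position'],s['eef_rot'],s['ft_force'],s['grip_width'])
for n in("side","top"):
    cv2.imwrite(f"pics/{n}0.png",cv2.cvtColor(capture(n),cv2.COLOR_RGB2BGR)); m=camera_model(n); print(n,np.round(m['K'],1).tolist(),np.round(m['distortion'],4),np.round(m['pose'],3).tolist())
E
```

```text
pics
0.0 [0.22775236 0.52735901 0.20462942] [[ 3.96550495e-01  9.18012505e-01 -8.62883133e-04]
 [ 9.18011213e-01 -3.96551394e-01 -1.55051072e-03]
 [-1.76556574e-03 -1.77280599e-04 -9.99998426e-01]] [0.43179912 0.58071126 0.05095605] 0.094317664567513
side [[472.4, 0.0, 282.6], [0.0, 472.4, 203.7], [0.0, 0.0, 1.0]] [-0.0791  0.      0.      0.      0.    ] [[0.979, -0.121, 0.161, 0.316], [-0.2, -0.497, 0.844, -1.28], [-0.022, -0.859, -0.511, 0.803], [0.0, 0.0, 0.0, 1.0]]
top [[487.5, 0.0, 288.5], [0.0, 487.5, 222.6], [0.0, 0.0, 1.0]] [-0.0588  0.      0.      0.      0.    ] [[-0.029, -0.995, 0.093, 0.44], [-1.0, 0.028, -0.008, -0.165], [0.005, -0.093, -0.996, 1.189], [0.0, 0.0, 0.0, 1.0]]
```

View pics/side0.png

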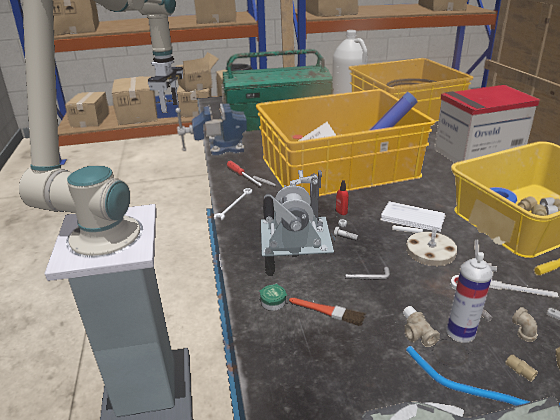

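View pics/top0.png

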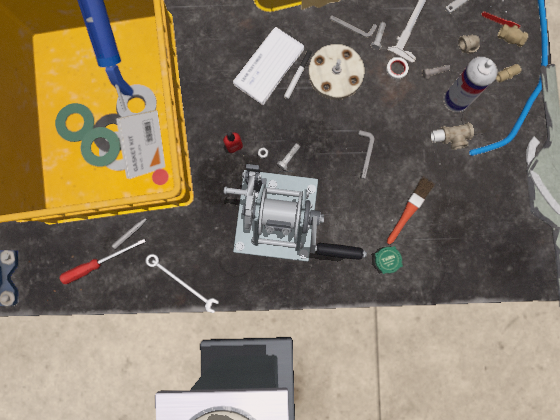

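```bash
cat > h.py <<'E'
from station import *
import cv2,numpy as np
def ray(n,uv):
    m=camera_model(n);P=np.array(m['pose']);p=cv2.undistortPoints(np.array([[uv]],float),np.array(m['K']),np.array(m['distortion']))[0,0]
    return P[:3,3],P[:3,:3]@np.array([p[0],p[1],1])
def onz(n,uv,z):
    o,d=ray(n,uv);return o+d*(z-o[2])/d[2]
def proj(n,X):
    m=camera_model(n);P=np.linalg.inv(np.array(m['pose']))
    return cv2.projectPoints(np.array(X,float).reshape(-1,3),cv2.Rodrigues(P[:3,:3])[0],P[:3,3],np.array(m['K']),np.array(m['distortion']))[0][:,0]
def tri(a,b):
    (o,d),(p,e)=ray("top",a),ray("side",b)
    t=np.linalg.lstsq(np.c_[d,-e],p-o,rcond=None)[0];return (o+d*t[0]+p+e*t[1])/2,np.linalg.norm(o+d*t[0]-p-e*t[1])
E
python3 - <<'E'
import cv2,numpy as np
t=cv2.imread('pics/top0.png')[150:270,220:370];s=cv2.imread('pics/side0.png')[165:285,245:345]
c=np.hstack([cv2.resize(x,None,fx=3.2,fy=3.2,interpolation=cv2.INTER_CUBIC) for x in(t,s)]);cv2.imwrite('pics/c0.png',c);print(c.shape)
E
```

```text
(384, 800, 3)
```

View pics/c0.png

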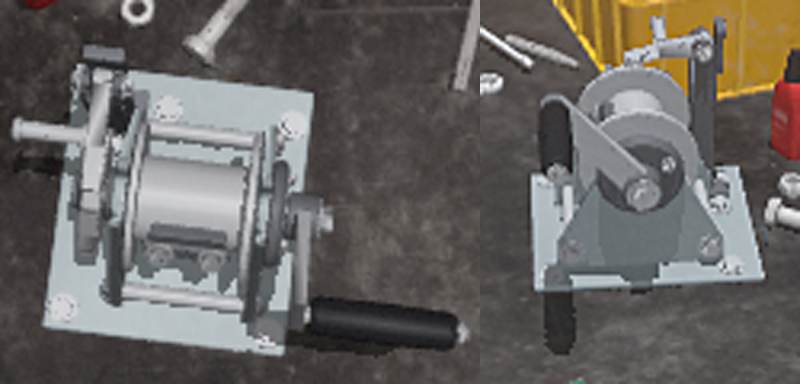

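```bash
cat >> h.py <<'E'
f=lambda x,y:(220+x/3.2,150+y/3.2)
g=lambda x,y:(245+(x-480)/3.2,165+y/3.2)
E
python3 - <<'E'
from h import *
C=np.array([onz("top",f(*p),0.006) for p in((83,65),(313,92),(283,355),(43,328))]);print(C.round(4),[np.linalg.norm(C[i]-C[i-1]).round(3) for i in range(4)])
x=(C[0]+C[1]-C[2]-C[3]);x/=np.linalg.norm(x);y=(C[0]+C[3]-C[1]-C[2]);print(x,y/np.linalg.norm(y),C.mean(0))
for p in((533,289),(764,278)):print('side corner',onz("side",g(*p),.006))
h0=tri(f(308,315),g(553,102));h1=tri(f(460,333),g(555,168));print('handle',h0,h1)
print('pin ends',[onz("top",f(*p),.158) for p in((15,129),(82,133))])
print('pin tip tri',tri(f(15,129),g(630,60)))
print('handle top z=.17', [onz("top",f(*p),.17) for p in((308,315),(460,333))])
E
```

```text
[[ 0.6822 -0.0736  0.006 ]
 [ 0.6561 -0.2499  0.006 ]
 [ 0.4553 -0.2202  0.006 ]
 [ 0.4809 -0.0391  0.006 ]] [np.float64(0.204), np.float64(0.178), np.float64(0.203), np.float64(0.183)]
[ 0.98750497 -0.15758786  0.        ] [0.14302308 0.98971935 0.        ] [ 0.56859957 -0.14571592  0.006     ]
side corner [ 0.45442913 -0.22499363  0.006     ]
side corner [ 0.65510491 -0.25594941  0.006     ]
handle (array([ 0.47831541, -0.22839337,  0.19320294]), np.float64(0.0010454452046972183)) (array([ 0.46333525, -0.32529006,  0.19196969]), np.float64(0.00027501288923084016))
pin ends [array([ 0.60890366, -0.03904987,  0.158     ]), array([ 0.60490242, -0.08378893,  0.158     ])]
pin tip tri (array([ 0.60063451, -0.03225152,  0.11644459]), np.float64(0.030044980549746397))
handle top z=.17 [array([ 0.4786846 , -0.22979444,  0.17      ]), array([ 0.46399593, -0.32883376,  0.17      ])]
```

```bash
cat >> h.py <<'E'
a=np.radians(-8.8);R=np.array([[np.cos(a),-np.sin(a),0],[np.sin(a),np.cos(a),0],[0,0,1]])
O=np.array([.5686,-.1457,0])
W=lambda X:(R.T@(np.array(X)-O)).round(4)
E
python3 - <<'E'
from h import *
for n,p,q in(('pintip',(15,129),(656,20)),('axle bolt end',(328,218),(641,193)),('handle near',(463,333),(555,170)),('handle far',(310,315),(553,102))):
    t=tri(f(*p),g(*q));print(n,W(t[0]),t[0].round(4),t[1].round(4))
print('axle bolt',W(onz("top",f(328,218),.105)))
print('barrel',W(onz("top",f(190,205),.13)))
for z in(.158,.163):print('pin',[W(onz("top",f(*p),z)) for p in((15,129),(82,133))])
for z in(.19,.17):print('hinge bolt',W(onz("top",f(104,80),z)))
print('hinge side on y=.05', g(700,45))
o,d=ray("side",g(700,45))
for yy in(.05,.06,.068):
    k=(yy-W(o)[1])/(R.T@d)[1];print(yy,W(o+d*k))
E
```

```text
pintip [0.0238 0.1115 0.1587] [ 0.6092 -0.0392  0.1587] 0.0008
axle bolt end [-0.0051 -0.1061  0.1083] [ 0.5473 -0.2498  0.1083] 0.0017
handle near [-0.0765 -0.1956  0.1915] [ 0.4631 -0.3273  0.1915] 0.0006
handle far [-0.0765 -0.0968  0.1939] [ 0.4782 -0.2296  0.1939] 0.0009
axle bolt [-0.0039 -0.1064  0.105 ]
barrel [-0.0096 -0.0102  0.13  ]
pin [array([0.0235, 0.1116, 0.158 ]), array([0.0264, 0.0667, 0.158 ])]
pin [array([0.0228, 0.1108, 0.163 ]), array([0.0257, 0.0662, 0.163 ])]
hinge bolt [0.058  0.0539 0.19  ]
hinge bolt [0.0616 0.0558 0.17  ]
hinge side on y=.05 (313.75, 179.0625)
0.05 [0.0593 0.05   0.1627]
0.06 [0.0604 0.06   0.1574]
0.068 [0.0613 0.068  0.1532]
```

```bash
cat >> h.py <<'E'
O=O+R@np.array([-.007,-.003,0])
from scipy.spatial.transform import Rotation as Ro
RT=R@np.diag([1,-1,-1.])
def row(X,Rt=RT):
    s=sense();E=np.array(s['eef_rot']);return np.r_[Ro.from_matrix(E.T@Rt).as_rotvec().round(3),(E.T@(np.array(X)-s['position'])*1e3).round(1)].tolist()
E
python3 - <<'E'
from h import *
print(row([.40,.30,.38])); print(row([.6068,-.055,.26]));print(W([.6068,-.055,.158]))
E
```

```text
[0.001, 0.002, 1.317, -140.8, 248.2, -175.1]
[0.001, 0.002, 1.317, -384.4, 578.9, -54.8]
[0.0309 0.0985 0.158 ]
```

```bash
python3 -m pendant '[[0,0,0.1,-10,20,-40,-1],[0,0,0.2,-20,40,-80,-1],[0,0,0.3,-40,70,-120,-1],[0,0,0.4,-60,105,-145,-1],[0,0,0.5,-80,140,-165,-1],[0,0,0.6,-100,175,-175,-1],[0,0,0.7,-120,210,-175,-1],[0,0,0.8,-140,248,-175,-1]]'; python3 -c "
from h import *
print(row([.6068,-.055,.26]))"
```

```text
time_s: 0.77
position: [0.385, 0.3198, 0.38]
eef_rot: [[0.936, 0.351, 0.002], [0.351, -0.936, 0.0], [0.001, 0.0, -1.0]]
ft_force: [0.3, 0.9, 0.1]
grip_width: 0.0941
[0.0, -0.002, 0.513, 75.7, 428.8, 120.3]
```

```bash
python3 -m pendant '[[0,0,0.08,5,40,0,-1],[0,0,0.16,15,80,0,-1],[0,0,0.24,25,120,0,-1],[0,0,0.32,35,160,0,-1],[0,0,0.4,45,200,0,-1],[0,0,0.46,55,238,10,-1],[0,0,0.513,65,276,20,-1],[0,0,0.513,70,314,30,-1]]' >/dev/null; python3 -c "
from h import *
print(row([.6068,-.055,.26]))"
```

```text
[-0.001, -0.001, -0.002, 60.0, 95.5, 89.4]
```

```bash
python3 -m pendant '[[0,0,0,20,35,10,0.15],[0,0,0,40,70,35,0.15],[0,0,0,60,95.5,65,0.15],[0,0,0,60,95.5,95,0.15],[0,0,0,60,95.5,115,0.15],[0,0,0,60,95.5,120,0.15],[0,0,0,60,95.5,120,0.15]]'; python3 -c "
from h import *
print(row([.6068,-.055,.139]))
ims=[]
for n,c in(('top',(f,220,150)),('side',0)):
    im=cv2.cvtColor(capture(n),cv2.COLOR_RGB2BGR); u,v=proj(n,[.6068,-.055,.158])[0]; ims.append(cv2.resize(im[int(v)-70:int(v)+70,int(u)-70:int(u)+70],None,fx=2.8,fy=2.8))
cv2.imwrite('pics/c1.png',np.hstack(ims))"
```

```text
time_s: 2.02
position: [0.6056, -0.0549, 0.2273]
eef_rot: [[0.988, -0.156, -0.003], [-0.156, -0.988, 0.002], [-0.003, -0.001, -1.0]]
ft_force: [0.6, -0.7, -0.1]
grip_width: 0.0507
[-0.001, 0.003, -0.003, 1.5, 0.0, 88.3]
```

View pics/c1.png

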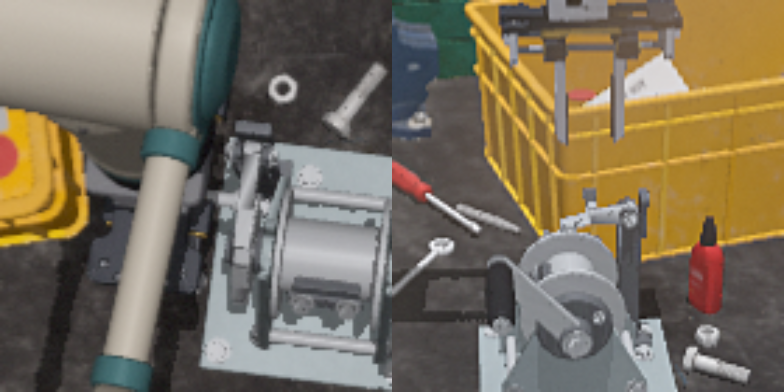

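The fingers (side crop columns about 562 and 618) straddle the pin (590) with nothing below. I'm going down and closing lightly.

```bash
python3 -m pendant '[[0,0,0,1.5,0,30,0.3],[0,0,0,1.5,0,60,0.4],[0,0,0,1.5,0,80,0.4],[0,0,0,1.5,0,88,0.4],[0,0,0,1.5,0,88,1],[0,0,0,1.5,0,88,1],[0,0,0,1.5,0,88,1],[0,0,0,1.5,0,88,1]]' 8; python3 -m pendant '[[0,0,0,0,0,0,1],[0,0,0,0,0,0,1]]'
python3 -c "
from h import *
print(W(sense()['position']),sense()['ft_force'])
ims=[]
for n in('top','side'):
    im=cv2.cvtColor(capture(n),cv2.COLOR_RGB2BGR); u,v=proj(n,[.6068,-.055,.158])[0]; ims.append(cv2.resize(im[int(v)-70:int(v)+70,int(u)-70:int(u)+70],None,fx=2.8,fy=2.8))
cv2.imwrite('pics/c2.png',np.hstack(ims))"
```

```text
time_s: 2.78
position: [0.6078, -0.0543, 0.1446]
eef_rot: [[0.988, -0.154, 0.001], [-0.154, -0.988, 0.001], [0.001, -0.001, -1.0]]
ft_force: [-4.5, 0.9, 2.9]
grip_width: 0.0115
time_s: 2.95
position: [0.6077, -0.0543, 0.1459]
eef_rot: [[0.988, -0.154, 0.002], [-0.154, -0.988, 0.0], [0.002, -0.001, -1.0]]
ft_force: [-2.8, -0.7, -1.9]
grip_width: 0.0117
[0.0316 0.0993 0.1459] [-2.7672135  -0.6531669  -1.88608077]
```

```bash
python3 -m pendant '[[0,0,0,0.1,0,-5,1],[0,0,0,0.3,0,-9.3,1],[0,0,0,1.5,0,-14,1],[0,0,0,3.2,0,-18.3,1],[0,0,0,5.5,0,-22.5,1],[0,0,0,8.3,0,-26.3,1],[0,0,0,11.6,0,-29.7,1],[0,0,0,15.2,0,-32.7,1]]' 
python3 -c "
from h import *
print(W(sense()['position']))
im=cv2.cvtColor(capture('side'),cv2.COLOR_RGB2BGR); u,v=proj('side',[.6068,-.055,.158])[0]; cv2.imwrite('pics/c3.png',cv2.resize(im[int(v)-70:int(v)+70,int(u)-70:int(u)+70],None,fx=3,fy=3))"
```

```text
time_s: 3.72
position: [0.6197, -0.056, 0.1791]
eef_rot: [[0.988, -0.154, -0.005], [-0.154, -0.988, 0.002], [-0.005, -0.001, -1.0]]
ft_force: [-9.4, 1.5, 6.1]
grip_width: 0.0116
[0.0438 0.0994 0.1791]
```

View pics/c3.png

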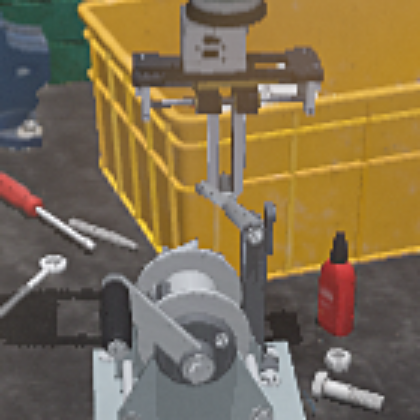

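```bash
python3 -m pendant '[[0,0,0,5,0,-1,1],[0,0,0,10,0,-3,1],[0,0,0,15,0,-4.5,1],[0,0,0,20,0,-5.5,1],[0,0,0,25,0,-6,1],[0,0,0,30,0,-5.5,1],[0,0,0,35,0,-4.3,1],[0,0,0,39,0,-2.6,1]]'
python3 -c "
from h import *
print(W(sense()['position']))"
```

```text
time_s: 4.43
position: [0.6603, -0.0625, 0.1824]
eef_rot: [[0.988, -0.154, -0.002], [-0.154, -0.988, 0.001], [-0.002, -0.001, -1.0]]
ft_force: [-0.7, 0.8, 1.1]
grip_width: 0.0116
[0.0849 0.0992 0.1824]
```

```bash
python3 -m pendant '[[0,0,0,4,0,2.5,1],[0,0,0,7,0,5.5,1],[0,0,0,9,0,8,1],[0,0,0,9.5,0,9,1],[0,0,0,9.5,0,9,1],[0,0,0,9.5,0,9,0.7],[0,0,0,9.5,0,9,0.6],[0,0,0,9.5,0,9,0.6]]'
python3 -c "
from h import *
print(W(sense()['position']))
im=cv2.cvtColor(capture('side'),cv2.COLOR_RGB2BGR); u,v=proj('side',[.6068,-.055,.158])[0]; cv2.imwrite('pics/c4.png',cv2.resize(im[int(v)-70:int(v)+70,int(u)-70:int(u)+70],None,fx=3,fy=3))"
```

```text
time_s: 5.1
position: [0.6701, -0.0639, 0.1728]
eef_rot: [[0.988, -0.154, -0.001], [-0.154, -0.988, 0.001], [-0.002, -0.001, -1.0]]
ft_force: [0.1, 0.2, -0.1]
grip_width: 0.0186
[0.0948 0.0993 0.1728]
```

View pics/c4.png

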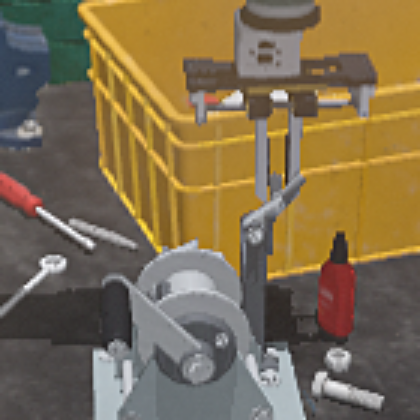

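```bash
python3 -c "
from h import *
for X in([-.0695,-.142,.29],[-.0695,-.142,.169]):print((R@np.array(X)+O).round(4),row(R@np.array(X)+O))"
```

```text
[ 0.4708 -0.2773  0.29  ] [-0.001, 0.002, -0.001, -164.1, 241.4, -117.2]
[ 0.4708 -0.2773  0.169 ] [-0.001, 0.002, -0.001, -163.9, 241.6, 3.8]
```

```bash
python3 -m pendant '[[0,0,0,0,0,-15,0.4],[0,0,0,0,0,-50,0.2],[0,0,0,0,0,-90,-0.2],[0,0,0,-10,30,-117,-0.2],[0,0,0,-30,65,-117,-0.2],[0,0,0,-55,100,-117,-0.2],[0,0,0,-80,132,-117,-0.2],[0,0,0,-105,162,-117,-0.2]]'
python3 -c "
from h import *
for X in([-.0695,-.142,.26],[-.0695,-.142,.169]):print(row(R@np.array(X)+O))"
```

```text
time_s: 5.82
position: [0.5404, -0.2094, 0.2895]
eef_rot: [[0.988, -0.154, -0.001], [-0.154, -0.988, 0.001], [-0.001, -0.0, -1.0]]
ft_force: [0.9, -0.6, 0.2]
grip_width: 0.0566
[-0.0, 0.001, -0.001, -58.2, 77.9, 29.6]
[-0.0, 0.001, -0.001, -58.1, 77.9, 120.6]
```

```bash
python3 -m pendant '[[0,0,0,-25,33,0,-0.2],[0,0,0,-50,66,10,-0.2],[0,0,0,-58,78,35,-0.2],[0,0,0,-58,78,65,-0.2],[0,0,0,-58,78,90,-0.2],[0,0,0,-58,78,110,-0.2],[0,0,0,-58,78,120,-0.2],[0,0,0,-58,78,120,-0.2]]'
python3 -c "
from h import *
print(W(sense()['position']))
im=cv2.cvtColor(capture('side'),cv2.COLOR_RGB2BGR); u,v=proj('side',[.5,-.2,.17])[0]; cv2.imwrite('pics/c5.png',cv2.resize(im[int(v)-70:int(v)+70,int(u)-70:int(u)+70],None,fx=3,fy=3))"
```

```text
time_s: 6.48
position: [0.4697, -0.2766, 0.1672]
eef_rot: [[0.988, -0.154, -0.005], [-0.154, -0.988, 0.004], [-0.005, -0.003, -1.0]]
ft_force: [-0.7, 0.8, -0.0]
grip_width: 0.0565
[-0.0707 -0.1415  0.1672]
```

View pics/c5.png

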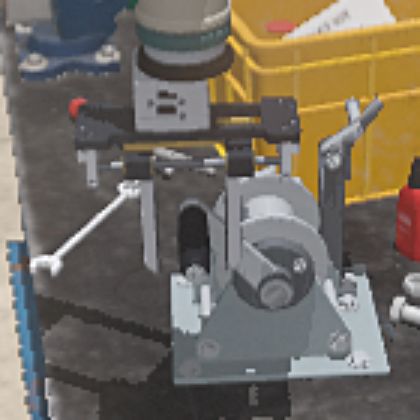

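The handle sits between the fingers (columns 150 and 235, handle 192), and the pawl rests thrown over at (360,125). Closing now.

```bash
python3 -m pendant '[[0,0,0,0,0,0,0.3],[0,0,0,0,0,0,0.5],[0,0,0,0,0,0,1],[0,0,0,0,0,0,1],[0,0,0,0,0,0,1],[0,0,0,0,0,0,1]]' 20
python3 -c "
from h import *
print(W(sense()['position']))"
```

```text
time_s: 7.03
position: [0.4713, -0.2774, 0.1696]
eef_rot: [[0.988, -0.154, -0.001], [-0.154, -0.988, 0.001], [-0.001, -0.001, -1.0]]
ft_force: [1.3, 0.7, 1.2]
grip_width: 0.0261
[-0.069  -0.1421  0.1696]
```

```bash
python3 -m pendant '[[0,0,0,4.3,0,-3.3,1],[0,0,0,9.1,0,-6.6,1],[0,0,0,14,0,-9.6,1],[0,0,0,19.1,0,-12.3,1],[0,0,0,24.3,0,-14.8,1],[0,0,0,29.6,0,-17,1],[0,0,0,35,0,-18.9,1],[0,0,0,40.5,0,-20.6,1]]'
python3 -c "
from h import *
print(W(sense()['position']))"
```

```text
time_s: 7.7
position: [0.5106, -0.2834, 0.1913]
eef_rot: [[0.988, -0.154, -0.003], [-0.154, -0.988, 0.001], [-0.004, -0.001, -1.0]]
ft_force: [-5.2, 1.1, 3.0]
grip_width: 0.0265
[-0.0292 -0.142   0.1913]
```

```bash
python3 -m pendant '[[0,0,0,6.3,0,-1,1],[0,0,0,12,0,-2,1],[0,0,0,17.7,0,-2.7,1],[0,0,0,23.4,0,-3.1,1],[0,0,0,29.2,0,-3.2,1],[0,0,0,35,0,-3.0,1],[0,0,0,38.8,0,-2.5,1],[0,0,0,38.8,0,-2.5,1]]'
python3 -c "
from h import *
from scipy.optimize import least_squares as L
p=W(sense()['position']);print(p)
P=np.array([[-.069,.1696],[-.0292,.1913],[p[0],p[2]]])
r=L(lambda c:np.hypot(P[:,0]-c[0],P[:,1]-c[1])-.11,[0,.085]);print(r.x,r.fun,np.degrees(np.arcsin((P[:,0]-r.x[0])/.11)))
ims=[]
for n in('top','side'):
    im=cv2.cvtColor(capture(n),cv2.COLOR_RGB2BGR); u,v=proj(n,[.57,-.15,.14])[0]; ims.append(cv2.resize(im[int(v)-60:int(v)+60,int(u)-60:int(u)+60],None,fx=3.3,fy=3.3))
cv2.imwrite('pics/c6.png',np.hstack(ims))"
```

```text
time_s: 8.37
position: [0.5519, -0.2897, 0.1955]
eef_rot: [[0.988, -0.153, 0.002], [-0.153, -0.988, -0.0], [0.002, -0.0, -1.0]]
ft_force: [-2.3, 0.9, 6.4]
grip_width: 0.0262
[ 0.0125 -0.1419  0.1955]
[0.00244611 0.08595692] [ 3.22916605e-06 -6.18338313e-06  3.48226759e-06] [-40.50467371 -16.7198233    5.24409663]
```

View pics/c6.png

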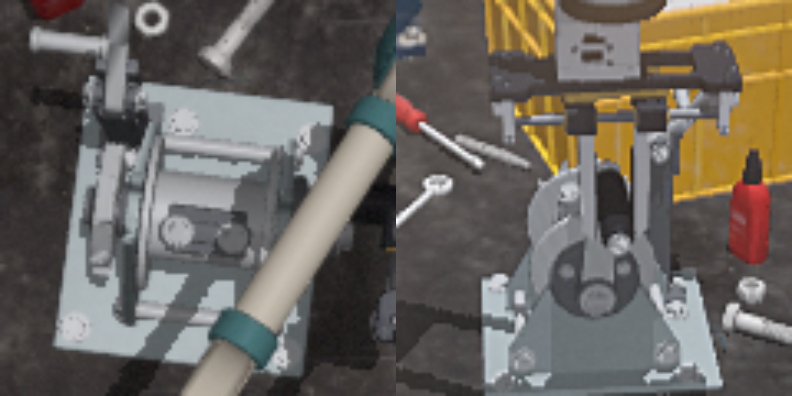

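```bash
python3 -c "
from h import *
u,v=proj('top',[.57,-.15,.14])[0]
q=(int(u)-60+205/3.3,int(v)-60+235/3.3);w=W(onz('top',q,.141));print('clamp',w,np.degrees(np.arcsin((w[0]-.001)/.038)))
q=[(int(u)-60+x/3.3,int(v)-60+y/3.3) for x,y in((35,38),(100,43))];print('pin',[W(onz('top',a,.187)) for a in q])"
python3 -m pendant '[[0,0,0,0,0,0,0.2],[0,0,0,0,0,0,-0.1],[0,0,0,0,0,0,-0.3],[0,0,0,0,0,-25,-0.3],[0,0,0,0,0,-65,-0.3],[0,0,0,0,0,-85,-0.3],[0,0,0,0,0,-85,0.2],[0,0,0,0,0,-85,0.2]]'
python3 -c "
from h import *
p=R@np.array([.0945,.0993,.1728])+O
print(row(p+[0,0,.09]),row(p))"
```

```text
clamp [-0.0128 -0.0081  0.141 ] -21.294260287983075
pin [array([0.0938, 0.1135, 0.187 ]), array([0.0957, 0.0722, 0.187 ])]
time_s: 9.13
position: [0.5527, -0.2901, 0.2816]
eef_rot: [[0.988, -0.153, 0.006], [-0.153, -0.988, -0.002], [0.006, 0.001, -1.0]]
ft_force: [0.6, -0.0, -0.4]
grip_width: 0.0511
[0.001, -0.006, -0.0, 80.9, -241.4, 19.0] [0.001, -0.006, -0.0, 80.3, -241.5, 109.0]
```

```bash
python3 -m pendant '[[0,0,0,10,-35,0,0.4],[0,0,0,22,-75,0,0.4],[0,0,0,34,-115,0,0.4],[0,0,0,47,-155,0,0.4],[0,0,0,60,-190,0,0.4],[0,0,0,70,-220,5,0.4],[0,0,0,80,-241,12,0.4],[0,0,0,80.5,-241.5,19,0.4]]'
python3 -m pendant '[[0,0,0,0,0,0,0.4]]'
python3 -c "
from h import *
p=R@np.array([.0945,.0993,.170])+O
print(row(p))"
```

```text
time_s: 9.8
position: [0.6709, -0.0589, 0.2597]
eef_rot: [[0.989, -0.149, 0.004], [-0.149, -0.989, 0.002], [0.004, -0.002, -1.0]]
ft_force: [1.0, 0.2, 0.1]
grip_width: 0.0281
time_s: 9.88
position: [0.67, -0.0579, 0.256]
eef_rot: [[0.989, -0.147, -0.002], [-0.147, -0.989, 0.002], [-0.002, -0.002, -1.0]]
ft_force: [-0.8, -0.4, 0.2]
grip_width: 0.0282
[-0.002, 0.002, 0.006, 0.9, 6.1, 86.0]
```

```bash
python3 -m pendant '[[0,0,0.006,1,6,20,0.4],[0,0,0.006,1,6,45,0.4],[0,0,0.006,1,6,65,0.4],[0,0,0.006,1,6,78,0.4],[0,0,0.006,1,6,86,0.4],[0,0,0.006,1,6,86,0.4],[0,0,0.006,1,6,86,1],[0,0,0.006,1,6,86,1]]' 8
python3 -m pendant '[[0,0,0,0,0,0,1],[0,0,0,0,0,0,1],[0,0,0,0,0,0,1]]'
python3 -c "
from h import *
print(W(sense()['position']))"
```

```text
time_s: 10.55
position: [0.6705, -0.0645, 0.1711]
eef_rot: [[0.988, -0.153, 0.0], [-0.153, -0.988, 0.002], [-0.0, -0.002, -1.0]]
ft_force: [0.2, 1.0, 1.4]
grip_width: 0.0183
time_s: 10.8
position: [0.6692, -0.0643, 0.1715]
eef_rot: [[0.988, -0.153, -0.002], [-0.153, -0.988, 0.002], [-0.002, -0.001, -1.0]]
ft_force: [-5.1, 1.4, 0.9]
grip_width: 0.0118
[0.094  0.0988 0.1715]
```

```bash
python3 -m pendant '[[0,0,0,-2.7,0,-2.7,1],[0,0,0,-6.2,0,-5.4,1],[0,0,0,-10.7,0,-7.8,1],[0,0,0,-14.8,0,-9.5,1],[0,0,0,-19.7,0,-10.7,1],[0,0,0,-24.7,0,-11.2,1],[0,0,0,-29.2,0,-11.1,1],[0,0,0,-33.5,0,-10.5,1]]'
python3 -c "
from h import *
print((W(sense()['position'])-[.094,.0988,.1715])*1e3)"
```

```text
time_s: 11.47
position: [0.6356, -0.0591, 0.1828]
eef_rot: [[0.988, -0.153, -0.001], [-0.153, -0.988, 0.002], [-0.002, -0.001, -1.0]]
ft_force: [1.6, -0.5, 2.8]
grip_width: 0.0117
[-34.1   0.   11.3]
```

```bash
python3 -m pendant '[[0,0,0,-4.3,0,2,1],[0,0,0,-8.8,0,4,1],[0,0,0,-12.7,0,6.5,1],[0,0,0,-16,0,9.3,1],[0,0,0,-19.6,0,13,1],[0,0,0,-22.5,0,17,1],[0,0,0,-24.7,0,21,1],[0,0,0,-26.3,0,25.5,1]]'
python3 -c "
from h import *
print((W(sense()['position'])-[.094,.0988,.1715])*1e3)"
```

```text
time_s: 12.13
position: [0.609, -0.0548, 0.1567]
eef_rot: [[0.988, -0.153, -0.002], [-0.153, -0.988, 0.002], [-0.003, -0.002, -1.0]]
ft_force: [0.7, 0.6, 1.5]
grip_width: 0.0118
[-61.    0.2 -14.8]
```

```bash
python3 -m pendant '[[0,0,0,-0.5,0,2,1],[0,0,0,-1,0,4,1],[0,0,0,-1.1,0,6,1],[0,0,0,-1.2,0,7.5,1],[0,0,0,-1.2,0,7.5,1]]'; python3 -m pendant '[[0,0,0,0,0,1,1],[0,0,0,0,0,1,1]]' | grep -E 'pos|ft';python3 -m pendant '[[0,0,0,0,0,1,1],[0,0,0,0,0,1,1]]' | grep -E 'pos|ft';python3 -m pendant '[[0,0,0,0,0,1,1],[0,0,0,0,0,1,1]]' | grep -E 'pos|ft'
```

```text
time_s: 12.55
position: [0.6075, -0.0546, 0.1487]
eef_rot: [[0.988, -0.153, -0.003], [-0.153, -0.988, 0.002], [-0.004, -0.002, -1.0]]
ft_force: [-0.2, 0.1, 0.5]
grip_width: 0.0119
position: [0.6075, -0.0546, 0.1476]
ft_force: [0.9, -0.1, 0.6]
position: [0.6075, -0.0546, 0.1465]
ft_force: [0.4, 0.2, 1.2]
position: [0.6074, -0.0546, 0.1453]
ft_force: [1.3, -0.0, -0.3]
```

```bash
for i in 1; do python3 -m pendant '[[0,0,0,0,0,0.8,1],[0,0,0,0,0,0.8,1]]' | grep -E 'pos|ft';python3 -m pendant '[[0,0,0,0,0,0.8,1],[0,0,0,0,0,0.8,1]]' | grep -E 'pos|ft'; done
```

```text
position: [0.6075, -0.0546, 0.1444]
ft_force: [0.4, 1.1, 0.5]
position: [0.6075, -0.0546, 0.1436]
ft_force: [-0.1, 0.3, 0.8]
```

```bash
python3 -m pendant '[[0,0,0,0,0,0.7,1],[0,0,0,0,0,0.7,1]]' | grep -E 'pos|ft';python3 -m pendant '[[0,0,0,0,0,0.7,1],[0,0,0,0,0,0.7,1]]' | grep -E 'pos|ft'
```

```text
position: [0.6076, -0.0546, 0.1428]
ft_force: [0.5, 0.0, -0.1]
position: [0.6077, -0.0546, 0.1421]
ft_force: [0.5, 0.8, 0.5]
```

```bash
python3 -m pendant '[[0,0,0,0,0,0,0.72],[0,0,0,0,0,0,0.7],[0,0,0,0,0,0,0.6]]'; python3 -c "
from h import *
ims=[]
for n in('top','side'):
    im=cv2.cvtColor(capture(n),cv2.COLOR_RGB2BGR); u,v=proj(n,[.60,-.1,.15])[0]; ims.append(cv2.resize(im[int(v)-60:int(v)+60,int(u)-60:int(u)+60],None,fx=3.3,fy=3.3))
cv2.imwrite('pics/c7.png',np.hstack(ims))"
```

```text
time_s: 13.97
position: [0.6072, -0.0547, 0.1418]
eef_rot: [[0.988, -0.153, -0.004], [-0.153, -0.988, 0.002], [-0.004, -0.001, -1.0]]
ft_force: [-0.1, -0.0, 0.9]
grip_width: 0.0171
```

View pics/c7.png

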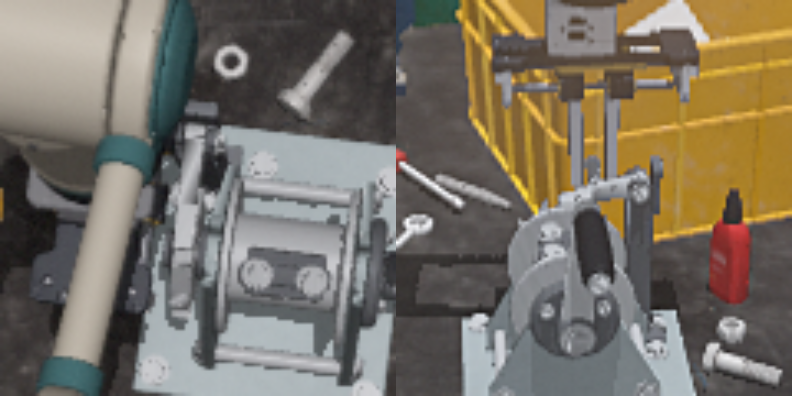

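The pawl lies down on the wheel, with its nose at about (570,205) and hinge at (640,190). Next I go back to the handle.

```bash
python3 -m pendant '[[0,0,0,0,0,-20,0.4],[0,0,0,0,0,-60,0.2],[0,0,0,0,0,-100,-0.1],[0,0,0,-2,20,-135,-0.1],[0,0,0,-6,55,-140,-0.1],[0,0,0,-10,95,-140,-0.1],[0,0,0,-14,135,-140,-0.1],[0,0,0,-17,175,-140,-0.1]]' >/dev/null
python3 -c "
from h import *
p=R@np.array([.0125,-.1419,.1945])+O
print(row(p))"
```

```text
[-0.001, 0.003, 0.001, -1.6, 64.3, 87.7]
```

```bash
python3 -m pendant '[[0,0,0,-1,30,0,-0.1],[0,0,0,-1.6,60,5,-0.1],[0,0,0,-1.6,64.3,30,-0.1],[0,0,0,-1.6,64.3,60,-0.1],[0,0,0,-1.6,64.3,80,-0.1],[0,0,0,-1.6,64.3,87.7,-0.1],[0,0,0,-1.6,64.3,87.7,0.3],[0,0,0,-1.6,64.3,87.7,1]]' 20
python3 -m pendant '[[0,0,0,0,0,0,1],[0,0,0,0,0,0,1],[0,0,0,0,0,0,1],[0,0,0,0,0,0,1],[0,0,0,0,0,0,1]]'
python3 -c "
from h import *
print(W(sense()['position']))"
```

```text
time_s: 15.4
position: [0.5522, -0.2898, 0.195]
eef_rot: [[0.988, -0.152, -0.003], [-0.152, -0.988, 0.001], [-0.003, -0.001, -1.0]]
ft_force: [0.2, -0.2, -0.6]
grip_width: 0.0418
time_s: 15.82
position: [0.5525, -0.2902, 0.1967]
eef_rot: [[0.988, -0.152, -0.001], [-0.152, -0.988, -0.0], [-0.001, 0.001, -1.0]]
ft_force: [-2.3, 0.0, 6.9]
grip_width: 0.0261
[ 0.0132 -0.1422  0.1967]
```

```bash
cat > chk.py <<'E'
from h import *
import sys
s=sense();p=W(s['position']);F=R.T@np.array(s['ft_force']);b=np.arcsin(np.clip((p[0]-.0024)/.11,-1,1))
T=-(F[0]*np.cos(b)-F[2]*np.sin(b))
print(f"t{s['time_s']:.2f} beta{np.degrees(b):.2f} x{p[0]*1e3:.2f} z{p[2]*1e3:.2f} dz{(p[2]-.0860-.11*np.cos(b))*1e3:.2f} T{T:.2f} N{F[0]*np.sin(b)+F[2]*np.cos(b):.1f}")
sys.exit(T>float(sys.argv[1]))
E
python3 chk.py 9; P="python3 -m pendant"; (python3 -m pendant '[[0,0,0,0.6,0,0,1],[0,0,0,1.2,0,0,1],[0,0,0,1.8,0,0.1,1],[0,0,0,2.4,0,0.2,1]]' >/dev/null; python3 chk.py 6.5) && (python3 -m pendant '[[0,0,0,0.6,0,0,1],[0,0,0,1.2,0,0,1],[0,0,0,1.8,0,0.1,1],[0,0,0,2.4,0,0.2,1]]' >/dev/null; python3 chk.py 6.5) && (python3 -m pendant '[[0,0,0,0.6,0,0,1],[0,0,0,1.2,0,0.1,1],[0,0,0,1.8,0,0.2,1],[0,0,0,2.4,0,0.3,1]]' >/dev/null; python3 chk.py 6.5)
```

```text
t15.82 beta5.63 x13.20 z196.70 dz1.23 T2.92 N6.7
t16.15 beta6.63 x15.10 z196.60 dz1.34 T4.31 N2.8False
False
```

```bash
sed -i 's/sys.exit(T>/sys.exit(int(T>/; s/argv\[1\]))/argv[1])))/; s/:\.1f}")/:.1f}",flush=True)/' chk.py
(python3 -m pendant '[[0,0,0,0.6,0,0,1],[0,0,0,1.2,0,0,1],[0,0,0,1.8,0,0.1,1],[0,0,0,2.4,0,0.2,1]]' >/dev/null; python3 chk.py 6.5) && (python3 -m pendant '[[0,0,0,0.6,0,0,1],[0,0,0,1.2,0,0.1,1],[0,0,0,1.8,0,0.2,1],[0,0,0,2.4,0,0.3,1]]' >/dev/null; python3 chk.py 6.5) && (python3 -m pendant '[[0,0,0,0.6,0,0,1],[0,0,0,1.2,0,0.1,1],[0,0,0,1.8,0,0.2,1],[0,0,0,2.4,0,0.4,1]]' >/dev/null; python3 chk.py 6.5)
```

```text
t16.48 beta7.89 x17.50 z196.30 dz1.34 T2.82 N1.9
t16.82 beta9.21 x20.00 z195.90 dz1.32 T3.25 N0.8
t17.15 beta10.48 x22.40 z195.50 dz1.33 T3.66 N1.4
```

```bash
(python3 -m pendant '[[0,0,0,0.6,0,0.1,1],[0,0,0,1.2,0,0.2,1],[0,0,0,1.8,0,0.4,1],[0,0,0,2.4,0,0.5,1]]' >/dev/null; python3 chk.py 6.2) && (python3 -m pendant '[[0,0,0,0.6,0,0.1,1],[0,0,0,1.2,0,0.2,1],[0,0,0,1.8,0,0.4,1],[0,0,0,2.4,0,0.5,1]]' >/dev/null; python3 chk.py 6.2) && (python3 -m pendant '[[0,0,0,0.6,0,0.1,1],[0,0,0,1.2,0,0.3,1],[0,0,0,1.8,0,0.4,1],[0,0,0,2.4,0,0.6,1]]' >/dev/null; python3 chk.py 6.2) && (python3 -m pendant '[[0,0,0,0.6,0,0.2,1],[0,0,0,1.2,0,0.3,1],[0,0,0,1.8,0,0.5,1],[0,0,0,2.4,0,0.6,1]]' >/dev/null; python3 chk.py 6.2) && (python3 -m pendant '[[0,0,0,0.6,0,0.2,1],[0,0,0,1.2,0,0.3,1],[0,0,0,1.8,0,0.5,1],[0,0,0,2.4,0,0.7,1]]' >/dev/null; python3 chk.py 6.2)
```

```text
t17.48 beta11.80 x24.90 z195.00 dz1.33 T3.63 N0.8
t17.82 beta13.14 x27.40 z194.50 dz1.38 T3.69 N1.0
t18.15 beta14.48 x29.90 z193.90 dz1.39 T3.58 N1.6
t18.48 beta15.77 x32.30 z193.30 dz1.44 T3.28 N0.7
t18.82 beta17.13 x34.80 z192.50 dz1.38 T4.06 N1.0
```

```bash
(python3 -m pendant '[[0,0,0,0.6,0,0.2,1],[0,0,0,1.2,0,0.4,1],[0,0,0,1.8,0,0.6,1],[0,0,0,2.4,0,0.8,1]]' >/dev/null; python3 chk.py 6.2) && (python3 -m pendant '[[0,0,0,0.6,0,0.2,1],[0,0,0,1.2,0,0.4,1],[0,0,0,1.8,0,0.6,1],[0,0,0,2.4,0,0.8,1]]' >/dev/null; python3 chk.py 6.2) && (python3 -m pendant '[[0,0,0,0.6,0,0.2,1],[0,0,0,1.2,0,0.4,1],[0,0,0,1.8,0,0.7,1],[0,0,0,2.4,0,0.9,1]]' >/dev/null; python3 chk.py 6.2) && (python3 -m pendant '[[0,0,0,0.6,0,0.2,1],[0,0,0,1.2,0,0.5,1],[0,0,0,1.8,0,0.7,1],[0,0,0,2.4,0,1.0,1]]' >/dev/null; python3 chk.py 6.2) && (python3 -m pendant '[[0,0,0,0.6,0,0.3,1],[0,0,0,1.2,0,0.5,1],[0,0,0,1.8,0,0.8,1],[0,0,0,2.4,0,1.0,1]]' >/dev/null; python3 chk.py 6.2)
```

```text
t19.15 beta18.50 x37.30 z191.70 dz1.38 T4.06 N0.2
t19.48 beta19.82 x39.70 z190.90 dz1.42 T5.00 N1.5
t19.82 beta20.38 x40.70 z190.50 dz1.38 T9.28 N2.7
```

```bash
python3 -m pendant '[[0,0,0,1.2,0,0.4,1],[0,0,0,1.4,0,0.5,1]]' >/dev/null; python3 chk.py 9;python3 -m pendant '[[0,0,0,1.4,0,0.5,1]]' >/dev/null; python3 chk.py 9
```

```text
t19.98 beta20.38 x40.70 z190.50 dz1.38 T8.69 N3.3
t20.07 beta20.32 x40.60 z190.50 dz1.35 T7.94 N2.8
```

```bash
python3 -m pendant '[[0,0,0,1.5,0,0.5,1],[0,0,0,1.9,0,0.7,1],[0,0,0,1.9,0,0.7,1]]' >/dev/null; python3 chk.py 9;python3 -m pendant '[[0,0,0,1.9,0,0.7,1],[0,0,0,2.1,0,0.8,1],[0,0,0,2.1,0,0.8,1]]' >/dev/null; python3 chk.py 9
```

```text
t20.32 beta20.38 x40.70 z190.40 dz1.28 T9.34 N3.3
t20.57 beta20.43 x40.80 z190.40 dz1.32 T10.57 N3.9
```

```bash
python3 -m pendant '[[0,0,0,2.2,0,0.8,1],[0,0,0,2.4,0,0.9,1],[0,0,0,2.5,0,0.9,1]]' >/dev/null; python3 chk.py 9;python3 -m pendant '[[0,0,0,2.5,0,0.9,1],[0,0,0,2.6,0,1,1],[0,0,0,2.6,0,1,1]]' >/dev/null; python3 chk.py 9
```

```text
t20.82 beta20.43 x40.80 z190.30 dz1.22 T11.36 N3.9
t21.07 beta20.49 x40.90 z190.20 dz1.16 T11.90 N5.0
```

```bash
python3 -m pendant '[[0,0,0,2.8,0,0.9,1],[0,0,0,3,0,1,1],[0,0,0,3,0,1,1]]' >/dev/null; python3 chk.py 9;python3 -m pendant '[[0,0,0,3,0,1,1],[0,0,0,3,0,1,1],[0,0,0,3,0,1,1]]' >/dev/null; python3 chk.py 9
```

```text
t21.32 beta20.49 x40.90 z190.20 dz1.16 T11.64 N5.1
t21.57 beta20.49 x40.90 z190.20 dz1.16 T12.06 N5.3
```

```bash
python3 -m pendant '[[0,0,0,3.2,0,1,1],[0,0,0,3.4,0,1,1],[0,0,0,3.4,0,1,1]]' >/dev/null; python3 chk.py 9;python3 -m pendant '[[0,0,0,3.4,0,1,1],[0,0,0,3.4,0,1,1],[0,0,0,3.4,0,1,1],[0,0,0,3.4,0,1,1]]' >/dev/null; python3 chk.py 9;python3 -m pendant '[[0,0,0,3.5,0,1,1],[0,0,0,3.5,0,1,1],[0,0,0,3.5,0,1,1],[0,0,0,3.5,0,1,1]]' >/dev/null; python3 chk.py 9
```

```text
t21.82 beta20.49 x40.90 z190.10 dz1.06 T13.06 N4.2
t22.15 beta20.43 x40.80 z190.10 dz1.02 T13.26 N5.4
t22.48 beta20.43 x40.80 z190.10 dz1.02 T13.72 N5.0
```

```bash
python3 -m pendant '[[0,0,0,3.5,0,1,1],[0,0,0,3.5,0,1,1],[0,0,0,3.5,0,1,1],[0,0,0,3.5,0,1,1],[0,0,0,3.5,0,1,1],[0,0,0,3.5,0,1,1]]' >/dev/null; python3 chk.py 9; python3 -m pendant '[[0,0,0,2.5,0,0.7,1],[0,0,0,1.5,0,0.4,1],[0,0,0,0.6,0,0.1,1],[0,0,0,0.3,0,0,1]]' >/dev/null; python3 chk.py 9; python3 -m pendant '[[0,0,0,0,0,0,1],[0,0,0,0,0,0,0.3],[0,0,0,0,0,0,0.1],[0,0,0,0,0,0,-0.2],[0,0,0,0,0,0,-0.2],[0,0,0,0,0,-25,-0.2],[0,0,0,0,0,-65,-0.2],[0,0,0,0,0,-105,-0.2]]'; python3 chk.py 9
python3 -m pendant '[[0,0,0,-10,0,-20,-0.2],[0,0,0,-45,0,-30,-0.2],[0,0,0,-85,0,-40,-0.2],[0,0,0,-125,0,-40,-0.2],[0,0,0,-160,0,-40,-0.2],[0,0,0,-180,0,-40,-0.2],[0,0,0,-180,0,-40,-0.2]]' >/dev/null
python3 -c "
from h import *
ims=[]
for n in('top','side'):
    im=cv2.cvtColor(capture(n),cv2.COLOR_RGB2BGR); u,v=proj(n,[.58,-.14,.14])[0]; ims.append(cv2.resize(im[int(v)-60:int(v)+60,int(u)-60:int(u)+60],None,fx=3.3,fy=3.3))
cv2.imwrite('pics/c8.png',np.hstack(ims))"
```

```text
t22.98 beta20.38 x40.70 z190.10 dz0.98 T12.96 N5.5
t23.32 beta20.04 x40.10 z190.40 dz1.06 T5.83 N1.0
time_s: 23.98
position: [0.5858, -0.2945, 0.2948]
eef_rot: [[0.986, -0.152, -0.066], [-0.151, -0.988, 0.009], [-0.067, 0.001, -0.998]]
ft_force: [1.6, -0.8, -0.1]
grip_width: 0.0566
t23.98 beta23.81 x46.80 z294.80 dz108.16 T-1.65 N0.6
```

View pics/c8.png

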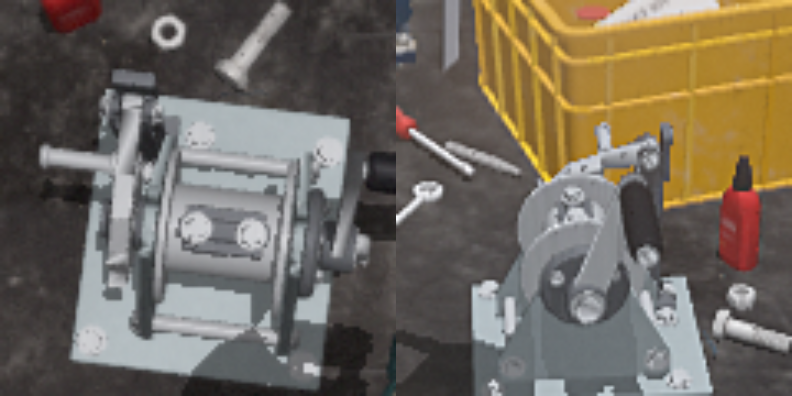

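```bash
python3 -c "
from h import *
c={n:proj(n,[.58,-.14,.14])[0].astype(int)-60 for n in('top','side')}
t=lambda x,y:(c['top'][0]+x/3.3,c['top'][1]+y/3.3)
s=lambda x,y:(c['side'][0]+(x-396)/3.3,c['side'][1]+y/3.3)
X=tri(t(43,156),s(603,126));print('pin tip',W(X[0]),X[1]); w=W(onz('top',t(224,231),.143));print('clamp',w)
i0=cv2.imread('pics/top0.png').astype(int);i1=cv2.cvtColor(capture('top'),cv2.COLOR_RGB2BGR).astype(int);i0s=cv2.imread('pics/side0.png').astype(int);i1s=cv2.cvtColor(capture('side'),cv2.COLOR_RGB2BGR).astype(int)
print('diff tin,brush,spanner', [np.abs(i0[a:b,x:y]-i1[a:b,x:y]).mean().round(1) for a,b,x,y in((242,276,370,406),(176,245,384,435),(250,314,142,220))],[np.abs(i0s[a:b,x:y]-i1s[a:b,x:y]).mean().round(1) for a,b,x,y in((280,312,256,290),(292,328,288,368),(184,226,210,256))])
print(sense()['time_s'],sense()['ft_force'])"
```

```text
pin tip [0.0319 0.1137 0.159 ] 0.0027909691367151083
clamp [-0.0015 -0.0083  0.143 ]
diff tin,brush,spanner [np.float64(98.9), np.float64(28.7), np.float64(4.1)] [np.float64(2.5), np.float64(2.4), np.float64(2.2)]
24.7667 [-0.23620657 -0.42613256 -0.30608525]
```

```bash
python3 -c "
from station import *
print(job_done())"
```

```text
the job is handed in; nothing more can be done
None
```

I carried out every step in order and handed the winch in at about 25 s. It looked locked, with the rope clamp about 5° short of uppermost and the gripper clear. No verdict was reported.

- **Turning back:** I threw the pawl onto its back rest and turned the crank back until the clamp was about 20° short of uppermost. Then I lowered the pawl by its pin.
- **Tooth contact:** Easing the crank on at about 7 mm/s, I felt a tooth land with the clamp about 5° short. I raised the pull to 13–13.7 N at the handle, against about 3.7 N of drag, so about 9.5–10 N on the tooth. I held that for just over a second, then eased off and let go.
- **Clamp position at the end:** The picture puts the clamp 1.5 mm to −x of the axle. The handle angle gives about −5°, or 3 mm, so both are well inside the 12 mm limit.
- **Pawl seating:** The pin measured 159 mm high, against a limit of 160 mm. The calibration is only good to about 2 mm, so the firm tooth contact is the better evidence that it is seated.
- **Tin, brush and spanner:** The side view shows all three unchanged. In the top view the tin and brush areas did differ; I put that down to the arm covering them and did not check further.

I viewed 10 pictures.

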